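# Zero the scale, load the canisters, roll the tote to the stop and weigh it

## Robot

A 6-joint arm with a two-finger parallel gripper is mounted at the origin on the work surface. World frame = base frame: x ahead of the robot, y to its left, z up, the work surface at z = 0. Lengths are in m, angles in rad, forces in N, time in s.
With the tool pointing down it reaches from about 0.35 to 0.85 m from the base axis. Payload 8.1 kg.
Tool frame: the origin (TCP) lies at the centre of the arm's flange, where the gripper is bolted on; the fingertips stand 186 mm ahead of it and the grasp point (between the pads) lies 167 mm ahead of it; z points along the fingers, y is the line along which they close (so a half turn about z gives the same grasp; the last joint's range is limited). The gripper opens to 93 mm and grips with 3 to 60 N. Pads are 15 mm wide; open, the fingers measure 128 mm over their backs; the gripper's body (75 mm by 188 mm) begins 65 mm behind the grasp point.
Start: joints at [-1.213, 0.13, 1.488, -0, 1.523, -0.085], TCP at [0.257, -0.542, 0.405] pointing down, gripper open.
Joint ranges: [-2.96, 2.96], [-0.89, 2.26], [0.02, 2.5], [-1.34, 4.48], [0, 2.73], [-2.66, 2.66]. Speed limits (rad/s): [2.39, 2.39, 2.79, 3.14, 3.14, 3.14].

## Interface

Orientations are given as a rotation vector (axis times angle).
In Python, from plant import read_state, read_camera, camera_params, robot gives the robot as it stands.
- The arm moves only by the tool carry_out, never from a script. Its argument "targets" is a list of rows, each an object of numbers: "hand": the opening in per cent of the stroke, from 0 (shut) to 100 (fully open); "x", "y", "z": the shift along the tool's x, y, z in m; "ax", "ay", "az": the turn, a rotation vector about the tool's x, y, z in rad. In form: [{"hand": .., "x": .., "y": .., "z": .., "ax": .., "ay": .., "az": ..}, ...]. A call has 1 to 8 rows; each row is the pose to reach, as a shift and turn from the pose commanded when the call began, along the tool's axes at that moment; what a row does not reach only later rows make up. A row lasts 1/8 s, in which the tool goes at most 62.5 mm and 10.7 degrees, less where a joint would pass 70% of its speed; a pose out of reach is approached as far as the arm can. A call with a gripper value outside its range is refused whole. The fingers move at their own pace and stop on an object; "newtons" is the grip in N (left out, the last holds). Time passes only in rows, so rows that repeat a pose let the fingers close. It gives the time, the measured TCP pose, the force, the opening and the grip force at its end, in the units of the state.
- read_state(): the state, without advancing time (a new reading comes with each control period).
- read_camera(name): name is "scene" or "top" or "wrist"; returns (picture, depth): 384x512x3 uint8, blue, green, red; 384x512 float32, m along the optical axis (not along the pixel's ray), 0 where there is no reading.
- camera_params(name): a dict with "fx", "fy", "cx", "cy" (pixels), "position" and "rotation" of the camera in the world. Camera axes: x right, y up, looking along -z (the intrinsics and any distortion apply to the point x, -y, -z); pixel columns grow to the right and rows downward; lengths in m; the calibration is good to about 2 mm. A picture is of the moment at which its call begins: read the wrist's pose just before it. camera_params takes no time and is no camera call; for the wrist camera it gives the pose at the moment of the call.
- robot.close_job(): hands the job in; it is judged then, once.
The state is a dict: "t": time; "q": joint angles; "dq": joint speeds; "joint_torque": joint torques, N m; "tool_pos": TCP position; "orientation": TCP orientation; "force": force on the tool from outside, world axes, zero at the start; "wrist_torque": the same for the moment, N m; "opening": finger opening in m; "gripper_force": force on a finger pad.
Only numpy, scipy, OpenCV 4.12 (cv2) and the standard library are available. Lean on these libraries where they do the work, as an engineer would, in place of code of your own. Each camera call takes 0.05 s, during which the arm holds its last target. There are 200 camera calls.

## Task

Weigh this batch of film: with the scale empty, turn its dial until the zero mark stands under the needle, then stand every black canister upright in the grey tote on the rollers. Roll the loaded tote along the rollers, without lifting it on the way, until it rests against the end stop; then lift it off and set it down squarely on the middle of the scale's pan, and let go. Leave the bottle, the spiral reel and the green lid where they are, and leave the dial at zero.

Things in the scene. Friction and masses are not known exactly. Their poses are not given: they have to be found in the camera images.
- track: Roller track fixed on the shelf, 90 mm wide (x), 450 mm long (y), yaw varies. Origin: centre of its underside. 17 freely turning steel rollers lie across it, tops 21 mm above the origin; side rails 70 apart rise to 28 (7 above the roller tops). Travel is along its +y, towards the end stop. A low bar, 26 high, closes the -y end at y = -220.
- stop_face (a point): Middle of the inner face of the track's end stop (a plate 86 mm wide, 50 mm high, at the +y end of the track), 220 mm from the track's origin along +y; axes as the track's. A tote against the stop has its origin 120 mm from the track's origin along the track's y.
- tote: Grey open tray on the rollers, outside 64 (x) by 200 (y, along the track) by 34 mm high, walls and floor 4 mm thick, about 0.3 kg empty. Origin: centre of its underside. No handle: grip its 64 width from above. Holds five canisters in a row (y = -76, -38, 0, 38, 76); they stand 30 above its rim. It stays put unless pushed (under 1 N rolls it).
- scale: Fixed pan scale, 250 (x) by 220 (y) mm overall; its yaw varies. Origin: centre of its underside. The pan is at its +x end, the dial on a lower console (top 30 mm above the shelf, 95 by 110 mm) at its -x end, 135 mm from the pan's centre.
- pan_top (a point): Centre of the top face of the flat steel pan, 100 (x) by 220 (y) mm, 6 mm thick, 62 mm above the shelf when empty, axes as the scale's. The pan is on a spring: it sinks about 8 mm under the loaded tote (at most 10 mm) and the needle then swings away from zero.
- dial_top (a point): Centre of the top of the dial: a round black bezel of diameter 58 mm, 24 mm high, standing on the console (bezel from 30 to 54 mm above the shelf), with a pale face, turning about the vertical. At bezel height 40 mm around it is free. It turns with light friction (0.05 N m) and stays where it is left.
- dial (a joint): Angle of the dial in rad, growing counter-clockwise seen from above; 0 when its zero mark (the one broad mark, white-tipped at the edge of the face; the 11 others are thin, 30 degrees apart) stands under the needle's tip, which with the pan empty points along the scale's -x. Range -1.6 to 1.6.
- can1: Matte black film canister, cylinder of diameter 34 mm, height 60 mm, about 60 g, weighted foot (centre of mass 11 mm up, so that it slides rather than tips when pushed low), standing on the shelf. Origin: centre of its underside; z along its axis. Four or five of the six are present; None if absent.
- can2: Matte black film canister, cylinder of diameter 34 mm, height 60 mm, about 60 g, weighted foot (centre of mass 11 mm up, so that it slides rather than tips when pushed low), standing on the shelf. Origin: centre of its underside; z along its axis. Four or five of the six are present; None if absent.
- can3: Matte black film canister, cylinder of diameter 34 mm, height 60 mm, about 60 g, weighted foot (centre of mass 11 mm up, so that it slides rather than tips when pushed low), standing on the shelf. Origin: centre of its underside; z along its axis. Four or five of the six are present; None if absent.
- can4: Matte black film canister, cylinder of diameter 34 mm, height 60 mm, about 60 g, weighted foot (centre of mass 11 mm up, so that it slides rather than tips when pushed low), standing on the shelf. Origin: centre of its underside; z along its axis. Four or five of the six are present; None if absent.
- can5: Matte black film canister, cylinder of diameter 34 mm, height 60 mm, about 60 g, weighted foot (centre of mass 11 mm up, so that it slides rather than tips when pushed low), standing on the shelf. Origin: centre of its underside; z along its axis. Four or five of the six are present; None if absent.
- can6: Matte black film canister, cylinder of diameter 34 mm, height 60 mm, about 60 g, weighted foot (centre of mass 11 mm up, so that it slides rather than tips when pushed low), standing on the shelf. Origin: centre of its underside; z along its axis. Four or five of the six are present; None if absent.
- bottle: Bystander: amber glass bottle with screw cap, diameter 66 mm, height 160 mm, beyond the track. Origin: centre of its underside.
- reel: Bystander: steel spiral reel, diameter 88 mm, height 50 mm, beyond the track. Origin: centre of its underside.
- green_lid: Bystander: translucent green lid, diameter 90 mm, 12 mm thick, beyond the track. Origin: centre of its underside.

How it is judged:
On the way, in this order (a step that is already met when the one before it is completed fails the run):
1. the scale's dial is turned to zero while the pan is empty (value of joint dial between -0.12 and 0.12 rad and horizontal distance between tote and pan_top above 0.12 m), for 0.3 s.
2. every canister stands in the tote, the tote still short of the stop on the rollers (x of can1 in the frame of tote between -0.028 and 0.028 m and y of can1 in the frame of tote between -0.096 and 0.096 m and z of can1 in the frame of tote between -0.002 and 0.012 m and angle between each of can1, can2, can3, can4, can5, can6's own z axis and vertical below 0.3 rad and linear speed of each of can1, can2, can3, can4, can5, can6 below 0.03 m/s and x of can2 in the frame of tote between -0.028 and 0.028 m and y of can2 in the frame of tote between -0.096 and 0.096 m and z of can2 in the frame of tote between -0.002 and 0.012 m and x of can3 in the frame of tote between -0.028 and 0.028 m and y of can3 in the frame of tote between -0.096 and 0.096 m and z of can3 in the frame of tote between -0.002 and 0.012 m and x of can4 in the frame of tote between -0.028 and 0.028 m and y of can4 in the frame of tote between -0.096 and 0.096 m and z of can4 in the frame of tote between -0.002 and 0.012 m and x of can5 in the frame of tote between -0.028 and 0.028 m and y of can5 in the frame of tote between -0.096 and 0.096 m and z of can5 in the frame of tote between -0.002 and 0.012 m and x of can6 in the frame of tote between -0.028 and 0.028 m and y of can6 in the frame of tote between -0.096 and 0.096 m and z of can6 in the frame of tote between -0.002 and 0.012 m and y of tote in the frame of track below 0.1 m and z of tote in the frame of track below 0.027 m), for 0.3 s.
3. the loaded tote, still on the rollers, rests against the end stop (y of tote in the frame of track above 0.115 m and z of tote in the frame of track below 0.027 m and x of tote in the frame of track between -0.008 and 0.008 m and x of can1 in the frame of tote between -0.028 and 0.028 m and y of can1 in the frame of tote between -0.096 and 0.096 m and z of can1 in the frame of tote between -0.002 and 0.012 m and angle between each of can1, can2, can3, can4, can5, can6's own z axis and vertical below 0.3 rad and linear speed of each of can1, can2, can3, can4, can5, can6 below 0.03 m/s and x of can2 in the frame of tote between -0.028 and 0.028 m and y of can2 in the frame of tote between -0.096 and 0.096 m and z of can2 in the frame of tote between -0.002 and 0.012 m and x of can3 in the frame of tote between -0.028 and 0.028 m and y of can3 in the frame of tote between -0.096 and 0.096 m and z of can3 in the frame of tote between -0.002 and 0.012 m and x of can4 in the frame of tote between -0.028 and 0.028 m and y of can4 in the frame of tote between -0.096 and 0.096 m and z of can4 in the frame of tote between -0.002 and 0.012 m and x of can5 in the frame of tote between -0.028 and 0.028 m and y of can5 in the frame of tote between -0.096 and 0.096 m and z of can5 in the frame of tote between -0.002 and 0.012 m and x of can6 in the frame of tote between -0.028 and 0.028 m and y of can6 in the frame of tote between -0.096 and 0.096 m and z of can6 in the frame of tote between -0.002 and 0.012 m), for 0.2 s.
At the end, for the whole second after the job is handed in: All canisters present stand upright (within 0.3 rad) inside the tote; the tote rests released on the pan, its centre within 25 mm of the pan's centre along each pan axis and its length within 0.2 rad of the pan's; the dial is within 0.12 rad of zero (x of can1 in the frame of tote between -0.028 and 0.028 m and y of can1 in the frame of tote between -0.096 and 0.096 m and z of can1 in the frame of tote between -0.002 and 0.012 m and angle between each of can1, can2, can3, can4, can5, can6's own z axis and vertical below 0.3 rad and linear speed of each of can1, can2, can3, can4, can5, can6 below 0.03 m/s and x of can2 in the frame of tote between -0.028 and 0.028 m and y of can2 in the frame of tote between -0.096 and 0.096 m and z of can2 in the frame of tote between -0.002 and 0.012 m and x of can3 in the frame of tote between -0.028 and 0.028 m and y of can3 in the frame of tote between -0.096 and 0.096 m and z of can3 in the frame of tote between -0.002 and 0.012 m and x of can4 in the frame of tote between -0.028 and 0.028 m and y of can4 in the frame of tote between -0.096 and 0.096 m and z of can4 in the frame of tote between -0.002 and 0.012 m and x of can5 in the frame of tote between -0.028 and 0.028 m and y of can5 in the frame of tote between -0.096 and 0.096 m and z of can5 in the frame of tote between -0.002 and 0.012 m and x of can6 in the frame of tote between -0.028 and 0.028 m and y of can6 in the frame of tote between -0.096 and 0.096 m and z of can6 in the frame of tote between -0.002 and 0.012 m and value of joint dial between -0.12 and 0.12 rad and x of tote in the frame of pan_top between -0.025 and 0.025 m and y of tote in the frame of pan_top between -0.025 and 0.025 m and z of tote in the frame of pan_top between -0.005 and 0.005 m and angle between the y axis of tote and the y axis of scale, either way round below 0.2 rad and angle between tote's own z axis and vertical below 0.06 rad and linear speed of tote below 0.02 m/s and contact force between tote and the fingers below 0.1 N); the robot touches nothing.
It fails at once if the tote is lifted off the rollers short of the end stop (z of tote in the frame of track between 0.036 and 0.09 m and y of tote in the frame of track below 0.07 m and x of tote in the frame of track between -0.04 and 0.04 m).
It fails at once if the bottle is moved (distance of bottle from where it was at the start of the episode above 0.03 m).
It fails at once if the reel is moved (distance of reel from where it was at the start of the episode above 0.03 m).
It fails at once if the green lid is moved (distance of green_lid from where it was at the start of the episode above 0.03 m).
Of can1, can2, can3, can4, can5, can6 only 4 to 5 are there at a start; the rules pass over those that are not, and their reading is None.
At some moment in a run one of can1, can2, can3, can4, can5, can6 may be knocked a few centimetres aside while the robot is not near it.
It also fails if it takes over 200 s, if anything falls off the work surface, if the arm or the gripper's body presses on something with over 40 N, if the wrist force passes 120 N, or if a joint passes its speed limit or range.

## Working session

There is one attempt and no reset: what is moved stays moved. The work goes in short steps, Python scripts to look and compute and a tool call to move; the robot and the scene stay as the last step left them, time stands still between calls to the robot, and variables do not carry over. Pictures are saved under pics/ and viewed, at most 14 in all, crops included, and the job is handed in when it is done.

Besides the shell and the picture viewer there is one more tool, called by a JSON object that holds its "method" and its "body", one argument or row to a line. carry_out: Moves the arm, as the interface text tells. Its arguments: {"type":"object","properties":{"targets":{"type":"array","items":{"type":"object","properties":{"hand":{"type":"number"},"x":{"type":"number"},"y":{"type":"number"},"z":{"type":"number"},"ax":{"type":"number"},"ay":{"type":"number"},"az":{"type":"number"}}}},"newtons":{"type":"number"}},"required":["targets"]}

```bash
ls; mkdir -p pics; cat > h.py <<'E'
import numpy as np, cv2
from scipy.spatial.transform import Rotation as R
from plant import read_state, read_camera, camera_params, robot
def snap(n):
    p=camera_params(n); im,d=read_camera(n); np.savez('last_%s.npz'%n,im=im,d=d,p=p); return im,d,p
def rot(p):
    r=np.array(p['rotation'],float)
    return r if r.shape==(3,3) else (R.from_rotvec(r).as_matrix() if r.size==3 else R.from_quat(r).as_matrix())
def cloud(d,p):
    v,u=np.mgrid[:d.shape[0],:d.shape[1]]
    c=np.stack([(u-p['cx'])/p['fx']*d,-(v-p['cy'])/p['fy']*d,-d],-1)
    return c@rot(p).T+np.array(p['position'])
def pix(u,v,z,p):
    r=rot(p)@np.array([(u-p['cx'])/p['fx'],-(v-p['cy'])/p['fy'],-1]); o=np.array(p['position'])
    return o+r*(z-o[2])/r[2]
E
python3 - <<'E'
from h import *
for n in('top','scene'):
    im,d,p=snap(n); print(p); cv2.imwrite('pics/%s0.png'%n,cv2.resize(im,(800,600),interpolation=cv2.INTER_CUBIC))
print(read_state())
E
```

```text
pics
{'fx': 425.01154844506567, 'fy': 425.01154844506567, 'cx': 250.81136668465777, 'cy': 194.02500408078947, 'position': array([ 0.43147037, -0.01877992,  1.26277425]), 'rotation': array([ 0.11938849, -0.12246226, -1.59141158])}
{'fx': 355.79691408480335, 'fy': 355.79691408480335, 'cx': 255.38605301063015, 'cy': 189.2072054948891, 'position': array([ 1.23519508, -0.26239287,  0.58568233]), 'rotation': array([0.81044556, 0.55970016, 1.06400594])}
{'t': 0.1, 'q': array([-1.21340031e+00,  1.31104758e-01,  1.48919149e+00, -2.06278029e-05,
        1.52298670e+00, -8.54083313e-02]), 'dq': array([ 9.36241831e-05, -8.74419028e-04, -3.68227725e-03, -1.10146337e-04,
       -9.68963750e-05,  4.66898830e-05]), 'joint_torque': array([ 1.72481516e-03, -5.61341822e+01, -4.93096769e+01,  7.71457865e-02,
        2.90920789e-02, -7.61172510e-05]), 'tool_pos': array([ 0.25702407, -0.54193083,  0.40376906]), 'orientation': array([-3.06327647e+00, -6.89521184e-01,  3.91823659e-04]), 'force': array([ 0.10447947, -0.22312714, -0.07166775]), 'wrist_torque': array([-0.00256781, -0.05348127, -0.01430567]), 'gripper_force': 0.0, 'opening': 0.09307957876461395}
```

View pics/top0.png

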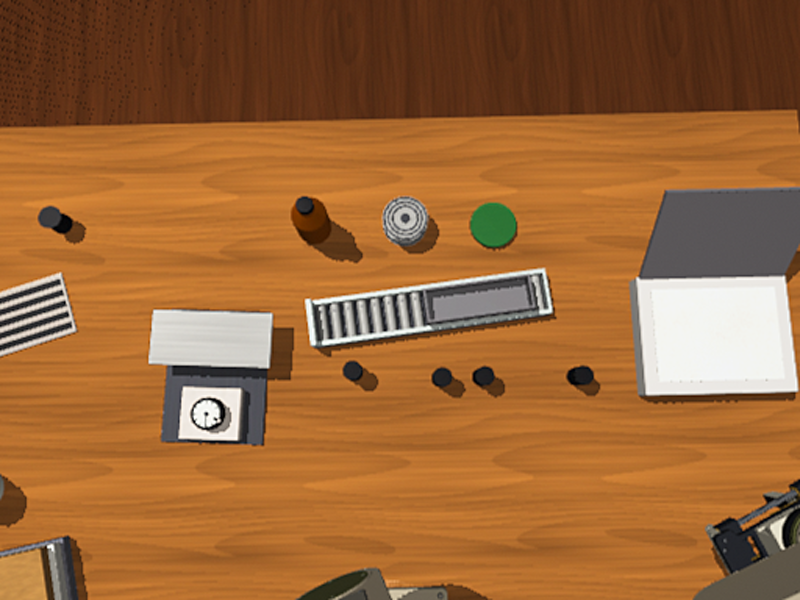

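View pics/scene0.png

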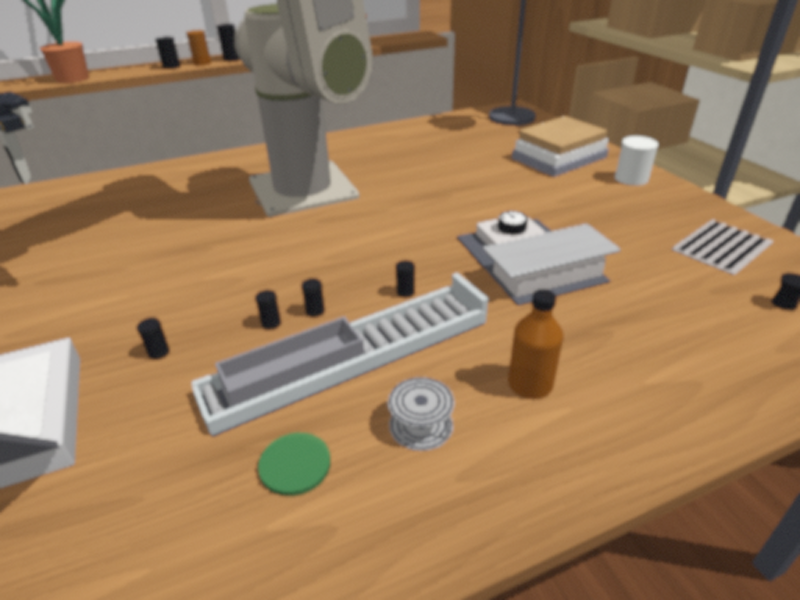

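The top view shows the scale (dial at 207,413; pan at 210,338), the track with the tote at its −y end (480,300), four canisters (352,371), (442,378), (484,377), (580,376), and a doubtful black thing at (55,220). I'll measure these from the depth.

```bash
python3 - <<'E'
from h import *
z=np.load('last_top.npz',allow_pickle=True); im,d,p=z['im'],z['d'],z['p'].item()
P=cloud(d,p); s=512/800
def box(u0,v0,u1,v1): return (slice(int(v0*s),int(v1*s)),slice(int(u0*s),int(u1*s)))
def desc(n,b,zmin):
    q=P[b][(d[b]>0)&(P[b][...,2]>zmin)&(P[b][...,2]<.3)]
    if len(q)<4: print(n,len(q)); return
    h=np.percentile(q[:,2],98); t=q[q[:,2]>h-.006]
    (c,wh,a)=cv2.minAreaRect((t[:,:2]*1000).astype(np.float32))
    print(n,len(q),'h',h.round(4),'c',np.round(c,1),'wh',np.round(wh,1),'a',round(a,1))
print('table',np.median(P[box(300,430,600,500)][...,2]))
for n,b in dict(c1=(335,355,375,395),c2=(425,360,463,395),c3=(466,360,505,395),c4=(560,360,600,395),odd=(35,200,80,240),bottle=(290,190,335,245),reel=(380,195,432,245),track=(300,265,555,350),stop=(300,290,335,350)).items(): desc(n,box(*b),.02)
desc('pan',box(140,300,280,375),.05)
desc('tote',box(415,265,545,335),.045)
for n,b in dict(dial=(185,392,230,436)).items(): desc(n,box(*b),.045)
# dial crop
b=box(150,300,280,450); cv2.imwrite('pics/dial0.png',cv2.resize(im[b],None,fx=6,fy=6,interpolation=cv2.INTER_CUBIC))
for n,uvz in dict(dial=(207,413,.054)).items(): print(n,pix(uvz[0]*s,uvz[1]*s,uvz[2],p))
E
```

```text
table -0.0009594835493147436
c1 128 h 0.0636 c [495.4  52.4] wh [33.8 31. ] a 88.8
c2 123 h 0.0634 c [ 480.2 -109.3] wh [31.4 30.8] a 87.7
c3 132 h 0.0627 c [ 481.2 -185.5] wh [31.2 31. ] a 88.0
c4 162 h 0.0632 c [ 477.7 -363.9] wh [31.8 31.1] a 79.5
odd 209 h 0.0549 c [798.6 619.9] wh [40.7 39.3] a 62.3
bottle 569 h 0.1614 c [777.4 125.5] wh [28.  26.8] a 44.9
reel 646 h 0.0529 c [781.3 -51.5] wh [82.6 81.9] a 88.8
track 2981 h 0.0559 c [605.6 -74. ] wh [ 85.3 417.7] a 5.3
stop 263 h 0.0538 c [586.9 128.7] wh [85.4 10.1] a 6.3
pan 2712 h 0.0659 c [560.2 308.8] wh [220.1  99.8] a 86.7
tote 326 h 0.0582 c [ 624.  -181.6] wh [ 64.4 199.3] a 6.6
dial 348 h 0.0583 c [425.1 316.1] wh [53.8 55.4] a 88.7
dial [0.42686765 0.31334289 0.054     ]
```

View pics/dial0.png

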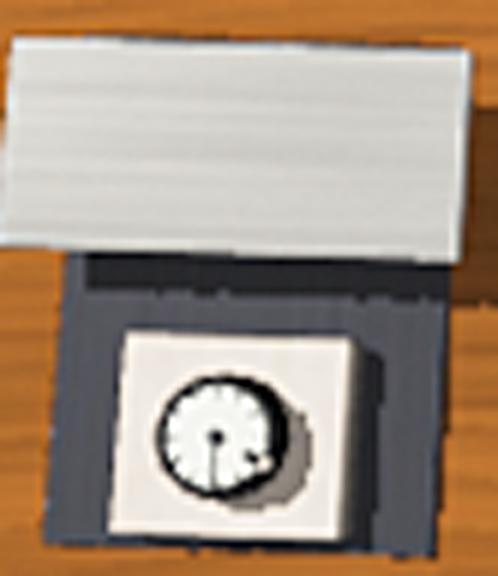

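```bash
cat >> h.py <<'E'
def row(*wps):
    """world TCP waypoints (x,y,z,yaw of tool x), tool down -> shift, full turn in current tool axes"""
    s=read_state(); M=R.from_rotvec(s['orientation']); 
    print('t',round(s['t'],1),'tcp',s['tool_pos'].round(4),'yaw',round(np.arctan2(*M.as_matrix()[1::-1,0]),3),'q6',s['q'][5].round(2),'open',s['opening'].round(4),'F',s['force'].round(1))
    for x,y,z,w in wps:
        T=R.from_matrix(np.array([[np.cos(w),np.sin(w),0],[np.sin(w),-np.cos(w),0],[0,0,-1]]))
        print((x,y,z,round(w,3)),'->',M.inv().apply(np.array([x,y,z])-s['tool_pos']).round(4),(M.inv()*T).as_rotvec().round(3))
E
python3 -c "
from h import *
row((.47,-.2,.42,1.2),(.425,.316,.36,2.1))
p=camera_params('wrist');M=R.from_rotvec(read_state()['orientation']);print(M.inv().apply(p['position']-read_state()['tool_pos']),(M.inv()*R.from_matrix(rot(p))).as_rotvec(),p['fx'])"
```

```text
Traceback (most recent call last):
  File "h.py", line 19, in row
    print('t',round(s['t'],1),'tcp',s['tool_pos'].round(4),'yaw',round(np.arctan2(*M.as_matrix()[1::-1,0]),3),'q6',s['q'][5].round(2),'open',s['opening'].round(4),'F',s['force'].round(1))
                                                                                                                                             ^^^^^^^^^^^^^^^^^^
AttributeError: 'float' object has no attribute 'round'
```

```bash
sed -i "s/s\['opening'\].round(4)/round(s['opening'],4)/" h.py
python3 -c "
from h import *
row((.47,-.2,.42,1.2),(.425,.316,.36,2.1))
p=camera_params('wrist');M=R.from_rotvec(read_state()['orientation']);print(M.inv().apply(p['position']-read_state()['tool_pos']),(M.inv()*R.from_matrix(rot(p))).as_rotvec(),p['fx'])"
```

```text
t 0.1 tcp [ 0.257  -0.5419  0.4038] yaw 0.443 q6 -0.09 open 0.0931 F [ 0.1 -0.2 -0.1]
(0.47, -0.2, 0.42, 1.2) -> [ 0.3389 -0.2177 -0.0158] [-0.002 -0.001 -0.757]
(0.425, 0.316, 0.36, 2.1) -> [ 0.5194 -0.7031  0.045 ] [-1.000e-03 -1.000e-03 -1.657e+00]
[ 0.06899665 -0.00022032  0.01942573] [2.08679833 2.08431273 0.26591682] 300.83334599358443
```

{"method": "carry_out", "body": {
  "targets": [
    {"x":0.339,"y":-0.218,"z":-0.016,"az":-0.757},
    {"x":0.339,"y":-0.218,"z":-0.016,"az":-0.757},
    {"x":0.339,"y":-0.218,"z":-0.016,"az":-0.757},
    {"x":0.339,"y":-0.218,"z":-0.016,"az":-0.757},
    {"x":0.339,"y":-0.218,"z":-0.016,"az":-0.757},
    {"x":0.519,"y":-0.703,"z":0.045,"az":-1.657},
    {"x":0.519,"y":-0.703,"z":0.045,"az":-1.657},
    {"x":0.519,"y":-0.703,"z":0.045,"az":-1.657}
  ]
}}

```text
schema error: expected keys hand, x, y, z, ax, ay, az
```

```bash
python3 -c "
from h import *
row((.425,.316,.36,2.1))"
```

```text
t 0.1 tcp [ 0.257  -0.5419  0.4038] yaw 0.443 q6 -0.09 open 0.0931 F [ 0.1 -0.2 -0.1]
(0.425, 0.316, 0.36, 2.1) -> [ 0.5194 -0.7031  0.045 ] [-1.000e-03 -1.000e-03 -1.657e+00]
```

{"method": "carry_out", "body": {
  "targets": [
    {"hand":100,"ax":0,"ay":0,"x":0.339,"y":-0.218,"z":-0.016,"az":-0.757},
    {"hand":100,"ax":0,"ay":0,"x":0.339,"y":-0.218,"z":-0.016,"az":-0.757},
    {"hand":100,"ax":0,"ay":0,"x":0.339,"y":-0.218,"z":-0.016,"az":-0.757},
    {"hand":100,"ax":0,"ay":0,"x":0.339,"y":-0.218,"z":-0.016,"az":-0.757},
    {"hand":100,"ax":0,"ay":0,"x":0.339,"y":-0.218,"z":-0.016,"az":-0.757},
    {"hand":100,"ax":0,"ay":0,"x":0.519,"y":-0.703,"z":0.045,"az":-1.657},
    {"hand":100,"ax":0,"ay":0,"x":0.519,"y":-0.703,"z":0.045,"az":-1.657},
    {"hand":100,"ax":0,"ay":0,"x":0.519,"y":-0.703,"z":0.045,"az":-1.657}
  ]
}}

```text
t: 1.1
tool_pos: [0.4225, -0.0884, 0.3985]
orientation: [-1.991, -2.429, -0.0]
force: [0.6, -0.3, 0.8]
opening: 0.0928
gripper_force: 0.0
```

```bash
python3 -c "
from h import *
row((.425,.316,.36,2.1))"
```

```text
t 1.1 tcp [ 0.4225 -0.0884  0.3985] yaw 1.768 q6 -0.52 open 0.0928 F [ 0.6 -0.3  0.8]
(0.425, 0.316, 0.36, 2.1) -> [0.3961 0.0818 0.0386] [-0.    -0.    -0.332]
```

{"method": "carry_out", "body": {
  "targets": [
    {"hand":100,"ax":0,"ay":0,"x":0.396,"y":0.082,"z":0.038,"az":-0.33},
    {"hand":100,"ax":0,"ay":0,"x":0.396,"y":0.082,"z":0.038,"az":-0.33},
    {"hand":100,"ax":0,"ay":0,"x":0.396,"y":0.082,"z":0.038,"az":-0.33},
    {"hand":100,"ax":0,"ay":0,"x":0.396,"y":0.082,"z":0.038,"az":-0.33},
    {"hand":100,"ax":0,"ay":0,"x":0.396,"y":0.082,"z":0.038,"az":-0.33},
    {"hand":100,"ax":0,"ay":0,"x":0.396,"y":0.082,"z":0.038,"az":-0.33},
    {"hand":100,"ax":0,"ay":0,"x":0.396,"y":0.082,"z":0.038,"az":-0.33},
    {"hand":100,"ax":0,"ay":0,"x":0.396,"y":0.082,"z":0.038,"az":-0.33}
  ]
}}

```text
t: 2.1
tool_pos: [0.4273, 0.3158, 0.36]
orientation: [-1.569, -2.721, 0.002]
force: [-0.2, -0.6, 0.2]
opening: 0.0931
gripper_force: 0.0
```

```bash
python3 -c "
from h import *
row((.425,.316,.22,2.1))
im,d,p=snap('wrist');cv2.imwrite('pics/w1.png',cv2.resize(im,(800,600),interpolation=cv2.INTER_CUBIC))
def proj(P):
    c=rot(p).T@(np.array(P)-p['position']); return (p['cx']+p['fx']*c[0]/-c[2])*800/512,(p['cy']-p['fy']*c[1]/-c[2])*800/512
print(proj((.425,.316,.054)),proj((.395,.316,.054)),proj((.56,.309,.062)))"
```

```text
t 2.1 tcp [0.4273 0.3158 0.36  ] yaw 2.096 q6 0.01 open 0.0931 F [-0.2 -0.6  0.2]
(0.425, 0.316, 0.22, 2.1) -> [ 0.0013 -0.0016  0.14  ] [-0.002 -0.    -0.004]
(np.float64(396.5833293372651), np.float64(288.3433964560202)) (np.float64(354.62950167813545), np.float64(264.6417822654942)) (np.float64(570.96801830639), np.float64(401.87629758444746))
```

View pics/w1.png

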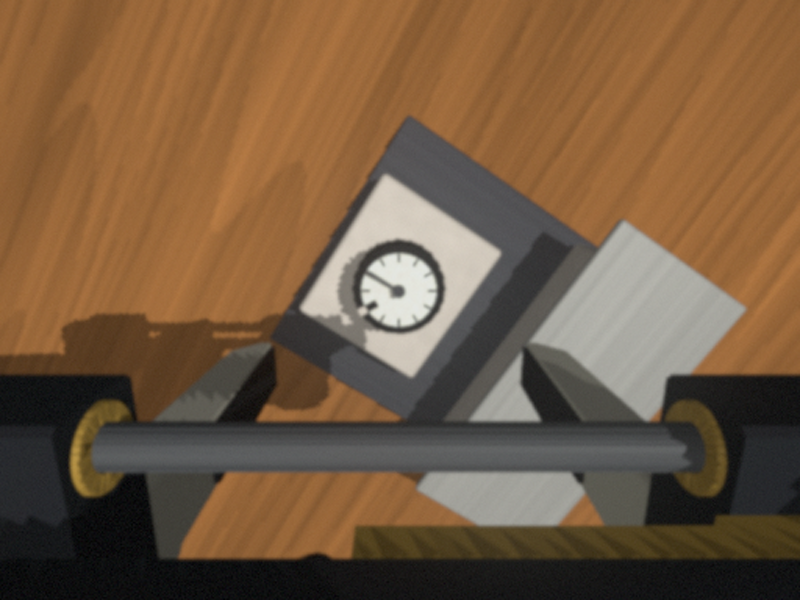

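The dial's centre is at (398,290), as predicted; the needle's tip is at (364,270) and the white-tipped zero mark at about (366,308).

```bash
python3 -c "
from h import *
z=np.load('last_wrist.npz',allow_pickle=True);im,p=z['im'],z['p'].item();s=.64
c=pix(398*s,290.5*s,.054,p);print(c)
for q in((364,270),(366,308),(370,306)):
    v=pix(q[0]*s,q[1]*s,.054,p)-c;print(q,np.arctan2(v[1],v[0]),np.hypot(*v[:2]))
cv2.imwrite('pics/w1c.png',cv2.resize(im[145:225,210:300],None,fx=7,fy=7,interpolation=cv2.INTER_CUBIC))
"
```

```text
[0.42646595 0.3152432  0.054     ]
(364, 270) 3.1125319860120784 0.02482267778600058
(366, 308) -2.102618956741919 0.023270398146911883
(370, 306) -2.097402370827904 0.020398822923842874
```

View pics/w1c.png

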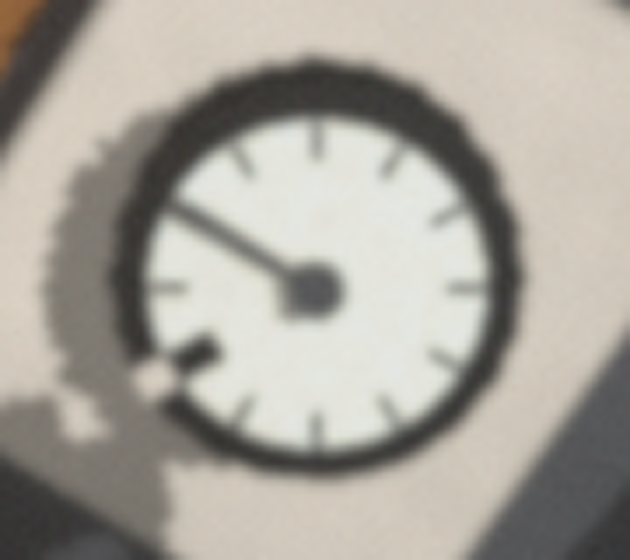

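{"method": "carry_out", "body": {
  "targets": [
    {"hand":100,"ax":0,"ay":0,"x":0,"y":-0.001,"z":0.06,"az":0},
    {"hand":100,"ax":0,"ay":0,"x":0,"y":-0.001,"z":0.11,"az":0},
    {"hand":100,"ax":0,"ay":0,"x":0,"y":-0.001,"z":0.138,"az":0},
    {"hand":100,"ax":0,"ay":0,"x":0,"y":-0.001,"z":0.138,"az":0},
    {"hand":40,"ax":0,"ay":0,"x":0,"y":-0.001,"z":0.138,"az":0},
    {"hand":40,"ax":0,"ay":0,"x":0,"y":-0.001,"z":0.138,"az":0},
    {"hand":40,"ax":0,"ay":0,"x":0,"y":-0.001,"z":0.138,"az":0},
    {"hand":40,"ax":0,"ay":0,"x":0,"y":-0.001,"z":0.138,"az":0}
  ],
  "newtons": 12
}}

```text
t: 3.15
tool_pos: [0.4276, 0.3137, 0.2238]
orientation: [1.573, 2.718, 0.002]
force: [12.3, 6.5, 0.5]
opening: 0.0577
gripper_force: 11.1
```

{"method": "carry_out", "body": {
  "targets": [
    {"hand":40,"ax":0,"ay":0,"x":0,"y":0.0015,"z":0,"az":0.18},
    {"hand":40,"ax":0,"ay":0,"x":0,"y":0.0015,"z":0,"az":0.36},
    {"hand":40,"ax":0,"ay":0,"x":0,"y":0.0015,"z":0,"az":0.54},
    {"hand":40,"ax":0,"ay":0,"x":0,"y":0.0015,"z":0,"az":0.72},
    {"hand":40,"ax":0,"ay":0,"x":0,"y":0.0015,"z":0,"az":0.9},
    {"hand":40,"ax":0,"ay":0,"x":0,"y":0.0015,"z":0,"az":1.08},
    {"hand":40,"ax":0,"ay":0,"x":0,"y":0.0015,"z":0,"az":1.08},
    {"hand":40,"ax":0,"ay":0,"x":0,"y":0.0015,"z":0,"az":1.08}
  ]
}}

```text
t: 4.15
tool_pos: [0.4268, 0.3148, 0.2233]
orientation: [-2.745, -1.522, 0.007]
force: [-12.9, 0.3, 11.7]
opening: 0.0581
gripper_force: 12.0
```

{"method": "carry_out", "body": {
  "targets": [
    {"hand":100,"ax":0,"ay":0,"x":0,"y":0,"z":0,"az":0},
    {"hand":100,"ax":0,"ay":0,"x":0,"y":0,"z":0,"az":0},
    {"hand":100,"ax":0,"ay":0,"x":0,"y":0,"z":0,"az":0},
    {"hand":100,"ax":0,"ay":0,"x":0,"y":0,"z":-0.05,"az":0},
    {"hand":100,"ax":0,"ay":0,"x":0,"y":0,"z":-0.11,"az":0},
    {"hand":100,"ax":0,"ay":0,"x":0,"y":0,"z":-0.16,"az":0},
    {"hand":100,"ax":0,"ay":0,"x":0,"y":0,"z":-0.16,"az":0},
    {"hand":100,"ax":0,"ay":0,"x":0,"y":0,"z":-0.16,"az":0}
  ]
}}

```text
t: 5.15
tool_pos: [0.4285, 0.3141, 0.3825]
orientation: [2.748, 1.523, -0.001]
force: [-1.2, 0.0, -0.4]
opening: 0.0932
gripper_force: 0.0
```

```bash
python3 -c "
from h import *
row((.4265,.3152,.36,1.0))
im,d,p=snap('wrist')
c=rot(p).T@(np.array((.4265,.3152,.054))-p['position']); u,v=int(p['cx']+p['fx']*c[0]/-c[2]),int(p['cy']-p['fy']*c[1]/-c[2]);print(u,v)
cv2.imwrite('pics/w2.png',cv2.resize(im[v-40:v+40,u-45:u+45],None,fx=7,fy=7,interpolation=cv2.INTER_CUBIC))
"
```

```text
t 5.2 tcp [0.4285 0.3141 0.3825] yaw 1.012 q6 1.09 open 0.0932 F [-1.2  0.  -0.4]
(0.4265, 0.3152, 0.36, 1.0) -> [-0.0001 -0.0022  0.0225] [-0.     0.     0.012]
252 180
```

View pics/w2.png

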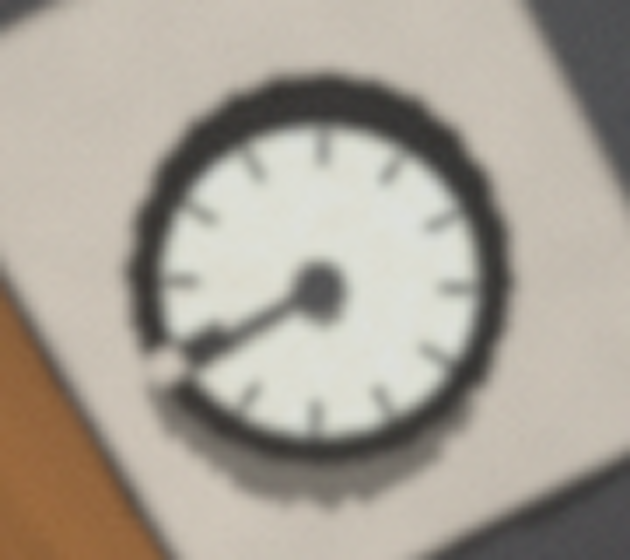

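The zero mark now stands under the needle, within about 2 degrees. Next, the canisters.

```bash
cat >> h.py <<'E'
W=1.684
def can(zlo=.05,zhi=.075):
    im,d,p=snap('wrist'); P=cloud(d,p); m=(d>.12)&(P[...,2]>zlo)&(P[...,2]<zhi)&(im.max(-1)<70)
    n,l,st,_=cv2.connectedComponentsWithStats(m.astype(np.uint8))
    for i in range(1,n):
        if st[i,4]>150:
            q=P[l==i]; q=q[q[:,2]>np.percentile(q[:,2],90)-.006]; c,r=cv2.minEnclosingCircle((q[:,:2]*1000).astype(np.float32)); print('can?',np.round(c,1),'r',round(r,1),'h',np.percentile(q[:,2],90).round(4),st[i])
E
python3 -c "
from h import *
row((.495,.052,.33,W))"
```

```text
t 5.2 tcp [0.4282 0.314  0.3814] yaw 1.012 q6 1.09 open 0.0929 F [ 0.   0.7 -1. ]
(0.495, 0.052, 0.33, 1.684) -> [-0.1866  0.1956  0.0516] [-0.002  0.002 -0.672]
```

{"method": "carry_out", "body": {
  "targets": [
    {"hand":100,"ax":0,"ay":0,"x":-0.187,"y":0.196,"z":0.051,"az":-0.672},
    {"hand":100,"ax":0,"ay":0,"x":-0.187,"y":0.196,"z":0.051,"az":-0.672},
    {"hand":100,"ax":0,"ay":0,"x":-0.187,"y":0.196,"z":0.051,"az":-0.672},
    {"hand":100,"ax":0,"ay":0,"x":-0.187,"y":0.196,"z":0.051,"az":-0.672},
    {"hand":100,"ax":0,"ay":0,"x":-0.187,"y":0.196,"z":0.051,"az":-0.672},
    {"hand":100,"ax":0,"ay":0,"x":-0.187,"y":0.196,"z":0.051,"az":-0.672},
    {"hand":100,"ax":0,"ay":0,"x":-0.187,"y":0.196,"z":0.051,"az":-0.672}
  ]
}}

```text
t: 6.08
tool_pos: [0.4951, 0.052, 0.3307]
orientation: [-2.092, -2.341, 0.002]
force: [0.2, 0.5, -0.2]
opening: 0.0931
gripper_force: 0.0
```

```bash
python3 -c "
from h import *
can(); im=np.load('last_wrist.npz')['im'];cv2.imwrite('pics/w3.png',im)
row((.495,.052,.219,W))"
```

```text
can? [496.6  53. ] r 17.2 h 0.0614 [ 239  174   39   39 1211]
can? [ 479.5 -106.8] r 16.6 h 0.0613 [208 328  30  29 507]
t 6.1 tcp [0.4952 0.0525 0.3311] yaw 1.684 q6 -0.11 open 0.093 F [0.  0.7 0.6]
(0.495, 0.052, 0.219, 1.684) -> [-6.000e-04 -1.000e-04  1.121e-01] [-0.002 -0.001  0.   ]
```

View pics/w3.png

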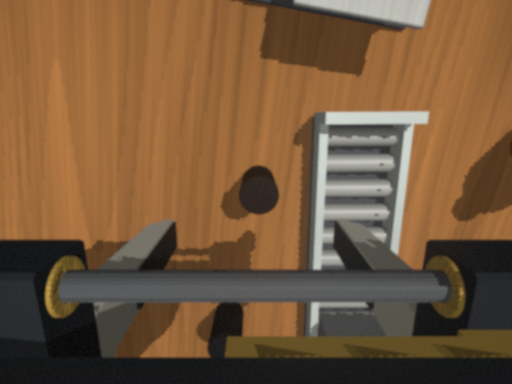

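{"method": "carry_out", "body": {
  "targets": [
    {"hand":65,"ax":0,"ay":0,"x":0,"y":0.0015,"z":0.05,"az":0},
    {"hand":65,"ax":0,"ay":0,"x":0,"y":0.0015,"z":0.1,"az":0},
    {"hand":65,"ax":0,"ay":0,"x":0,"y":0.0015,"z":0.111,"az":0},
    {"hand":65,"ax":0,"ay":0,"x":0,"y":0.0015,"z":0.111,"az":0},
    {"hand":20,"ax":0,"ay":0,"x":0,"y":0.0015,"z":0.111,"az":0},
    {"hand":20,"ax":0,"ay":0,"x":0,"y":0.0015,"z":0.111,"az":0},
    {"hand":20,"ax":0,"ay":0,"x":0,"y":0.0015,"z":0.111,"az":0},
    {"hand":20,"ax":0,"ay":0,"x":0,"y":0.0015,"z":-0.005,"az":0}
  ],
  "newtons": 15
}}

```text
t: 7.12
tool_pos: [0.4946, 0.0518, 0.2794]
orientation: [-2.087, -2.338, 0.011]
force: [0.4, 0.7, 0.1]
opening: 0.0334
gripper_force: 14.9
```

{"method": "carry_out", "body": {
  "targets": [
    {"hand":20,"ax":0,"ay":0,"x":0,"y":0,"z":-0.05,"az":0},
    {"hand":20,"ax":0,"ay":0,"x":0,"y":0,"z":-0.05,"az":0},
    {"hand":20,"ax":0,"ay":0,"x":0,"y":0,"z":-0.05,"az":0}
  ]
}}

```text
t: 7.5
tool_pos: [0.4969, 0.0519, 0.3334]
orientation: [2.092, 2.344, 0.0]
force: [-0.2, 0.2, -1.3]
opening: 0.0337
gripper_force: 15.0
```

```bash
python3 -c "
from h import *
row((.6154,-.1061,.33,W),(.6154,-.1061,.246,W))"
```

```text
t 7.5 tcp [0.4969 0.0519 0.3334] yaw 1.684 q6 -0.11 open 0.0337 F [-0.2  0.2 -1.3]
(0.6154, -0.1061, 0.33, 1.684) -> [-0.1704  0.0998  0.0034] [0. 0. 0.]
(0.6154, -0.1061, 0.246, 1.684) -> [-0.1704  0.0998  0.0874] [0. 0. 0.]
```

{"method": "carry_out", "body": {
  "targets": [
    {"hand":20,"ax":0,"ay":0,"x":-0.17,"y":0.1,"z":0.003,"az":0},
    {"hand":20,"ax":0,"ay":0,"x":-0.17,"y":0.1,"z":0.003,"az":0},
    {"hand":20,"ax":0,"ay":0,"x":-0.17,"y":0.1,"z":0.003,"az":0},
    {"hand":20,"ax":0,"ay":0,"x":-0.17,"y":0.1,"z":0.003,"az":0},
    {"hand":20,"ax":0,"ay":0,"x":-0.17,"y":0.1,"z":0.003,"az":0},
    {"hand":20,"ax":0,"ay":0,"x":-0.17,"y":0.1,"z":0.003,"az":0}
  ]
}}

```text
t: 8.25
tool_pos: [0.615, -0.1044, 0.3297]
orientation: [-2.09, -2.344, 0.001]
force: [-0.5, 0.7, -0.3]
opening: 0.0336
gripper_force: 15.0
```

```bash
python3 -c "
from h import *
row((.6154,-.1061,.246,W))
im,d,p=snap('wrist');cv2.imwrite('pics/w4.png',im)
P=cloud(d,p)
for r in (120,150,170,190): 
    q=P[r]; m=(d[r]>.12)&(q[:,2]>.05)&(q[:,2]<.062); print(r,np.where(m)[0][[0,-1]] if m.any() else '',q[m][[0,-1]].round(4).tolist() if m.any() else '')
"
```

```text
t 8.2 tcp [ 0.615  -0.1044  0.3297] yaw 1.685 q6 -0.36 open 0.0336 F [-0.5  0.7 -0.3]
(0.6154, -0.1061, 0.246, 1.684) -> [-0.0018  0.0003  0.0837] [-0.002 -0.001  0.001]
120 [427 493] [[0.7505, -0.0246, 0.0507], [0.8054, -0.0182, 0.0509]]
150 [409 502] [[0.7417, -0.051, 0.0506], [0.8206, -0.0417, 0.0513]]
170 [ 85 495] [[0.4678, -0.0992, 0.0577], [0.8203, -0.0593, 0.0511]]
190 [ 82 477] [[0.466, -0.1165, 0.06], [0.8108, -0.0789, 0.0501]]
```

View pics/w4.png

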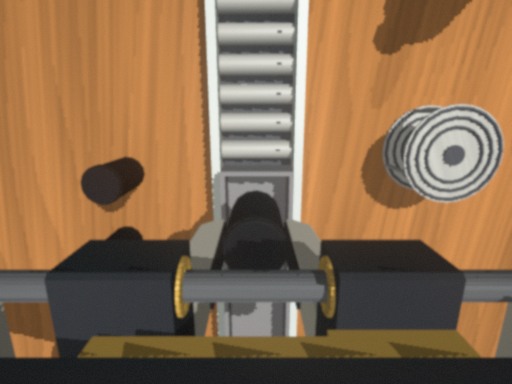

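```bash
python3 -c "
from h import *
p=np.load('last_wrist.npz',allow_pickle=True)['p'].item()
l,r=pix(215,173,.055,p),pix(294,173,.055,p);print(l,r,np.linalg.norm(l-r)); m=(l+r)/2
t=np.array([-np.sin(W-np.pi/2),np.cos(W-np.pi/2),0])
print('tote centre',m-.1*np.array([-.113,.9936,0]))"
```

```text
[ 0.57783622 -0.08949548  0.055     ] [ 0.64561295 -0.08159853  0.055     ] 0.06823523638716374
tote centre [ 0.62302459 -0.18490701  0.055     ]
```

{"method": "carry_out", "body": {
  "targets": [
    {"hand":20,"ax":0,"ay":0,"x":-0.003,"y":0,"z":0.04,"az":0},
    {"hand":20,"ax":0,"ay":0,"x":-0.003,"y":0,"z":0.07,"az":0},
    {"hand":20,"ax":0,"ay":0,"x":-0.003,"y":0,"z":0.083,"az":0},
    {"hand":20,"ax":0,"ay":0,"x":-0.003,"y":0,"z":0.084,"az":0},
    {"hand":20,"ax":0,"ay":0,"x":-0.003,"y":0,"z":0.084,"az":0}
  ]
}}

```text
t: 8.93
tool_pos: [0.6164, -0.1082, 0.2477]
orientation: [2.09, 2.344, 0.001]
force: [0.2, -0.5, 0.1]
opening: 0.0337
gripper_force: 15.0
```

{"method": "carry_out", "body": {
  "targets": [
    {"hand":65,"ax":0,"ay":0,"x":0,"y":0,"z":0,"az":0},
    {"hand":65,"ax":0,"ay":0,"x":0,"y":0,"z":0,"az":0},
    {"hand":65,"ax":0,"ay":0,"x":0,"y":0,"z":-0.06,"az":0},
    {"hand":65,"ax":0,"ay":0,"x":0,"y":0,"z":-0.085,"az":0},
    {"hand":65,"ax":0,"ay":0,"x":0,"y":0,"z":-0.085,"az":0}
  ]
}}

```text
t: 9.55
tool_pos: [0.6171, -0.1089, 0.3351]
orientation: [2.088, 2.34, 0.004]
force: [0.9, -0.0, -0.6]
opening: 0.0603
gripper_force: 0.0
```

```bash
python3 -c "
from h import *
can(.05,.1)
row((.4795,-.108,.33,W))"
```

```text
can? [ 482.9 -110.5] r 17.5 h 0.0613 [  80  157   43   40 1289]
can? [ 615.8 -107.1] r 17.7 h 0.0863 [ 231  171   44   48 1634]
t 9.6 tcp [ 0.6164 -0.1087  0.3326] yaw 1.684 q6 -0.37 open 0.0607 F [0.3 0.4 0.1]
(0.4795, -0.108, 0.33, 1.684) -> [ 0.0162 -0.1359  0.0023] [0.002 0.001 0.   ]
```

{"method": "carry_out", "body": {
  "targets": [
    {"hand":65,"ax":0,"ay":0,"x":0.014,"y":-0.135,"z":0.002,"az":0},
    {"hand":65,"ax":0,"ay":0,"x":0.014,"y":-0.135,"z":0.002,"az":0},
    {"hand":65,"ax":0,"ay":0,"x":0.014,"y":-0.135,"z":0.002,"az":0},
    {"hand":65,"ax":0,"ay":0,"x":0.014,"y":-0.135,"z":0.002,"az":0}
  ]
}}

```text
t: 10.1
tool_pos: [0.4799, -0.11, 0.3287]
orientation: [-2.092, -2.343, 0.0]
force: [0.3, -0.3, 1.0]
opening: 0.0605
gripper_force: 0.0
```

```bash
python3 -c "
from h import *
can()
row((.481,-.110,.219,W))"
```

```text
can? [ 481.  -109.5] r 17.2 h 0.0614 [ 238  175   39   40 1210]
can? [ 611.9 -104.7] r 16.1 h 0.0742 [387 189  41  38 581]
can? [ 481.1 -179.8] r 15.8 h 0.0612 [231 255  35  14 371]
t 10.2 tcp [ 0.4809 -0.1101  0.3295] yaw 1.684 q6 -0.44 open 0.0603 F [-0.3  0.2 -0.7]
(0.481, -0.11, 0.219, 1.684) -> [1.000e-04 1.000e-04 1.105e-01] [ 0.001  0.    -0.   ]
```

{"method": "carry_out", "body": {
  "targets": [
    {"hand":65,"ax":0,"ay":0,"x":0,"y":0,"z":0.055,"az":0},
    {"hand":65,"ax":0,"ay":0,"x":0,"y":0,"z":0.1,"az":0},
    {"hand":65,"ax":0,"ay":0,"x":0,"y":0,"z":0.11,"az":0},
    {"hand":20,"ax":0,"ay":0,"x":0,"y":0,"z":0.11,"az":0},
    {"hand":20,"ax":0,"ay":0,"x":0,"y":0,"z":0.11,"az":0},
    {"hand":20,"ax":0,"ay":0,"x":0,"y":0,"z":0.11,"az":0},
    {"hand":20,"ax":0,"ay":0,"x":0,"y":0,"z":0.05,"az":0},
    {"hand":20,"ax":0,"ay":0,"x":0,"y":0,"z":0,"az":0}
  ]
}}

```text
t: 11.15
tool_pos: [0.4803, -0.11, 0.3321]
orientation: [2.091, 2.343, 0.001]
force: [1.4, 0.7, -0.4]
opening: 0.0341
gripper_force: 15.0
```

{"method": "carry_out", "body": {
  "targets": [
    {"hand":20,"ax":0,"ay":0,"x":0,"y":0,"z":0,"az":0},
    {"hand":20,"ax":0,"ay":0,"x":-0.051,"y":0.133,"z":0,"az":0},
    {"hand":20,"ax":0,"ay":0,"x":-0.051,"y":0.133,"z":0,"az":0},
    {"hand":20,"ax":0,"ay":0,"x":-0.051,"y":0.133,"z":0,"az":0},
    {"hand":20,"ax":0,"ay":0,"x":-0.051,"y":0.133,"z":0,"az":0},
    {"hand":20,"ax":0,"ay":0,"x":-0.051,"y":0.133,"z":0,"az":0}
  ]
}}

```text
t: 11.9
tool_pos: [0.6175, -0.1454, 0.3292]
orientation: [-2.091, -2.343, 0.001]
force: [-1.0, 0.1, -0.4]
opening: 0.0339
gripper_force: 15.0
```

```bash
python3 -c "
from h import *
row((.6192,-.1452,.247,W))"
```

```text
t 11.9 tcp [ 0.6175 -0.1454  0.3292] yaw 1.684 q6 -0.43 open 0.0339 F [-1.   0.1 -0.4]
(0.6192, -0.1452, 0.247, 1.684) -> [-0.0001  0.0018  0.0822] [-0.001 -0.     0.   ]
```

{"method": "carry_out", "body": {
  "targets": [
    {"hand":20,"ax":0,"ay":0,"x":0,"y":0.001,"z":0.04,"az":0},
    {"hand":20,"ax":0,"ay":0,"x":0,"y":0.001,"z":0.07,"az":0},
    {"hand":20,"ax":0,"ay":0,"x":0,"y":0.001,"z":0.082,"az":0},
    {"hand":20,"ax":0,"ay":0,"x":0,"y":0.001,"z":0.083,"az":0},
    {"hand":65,"ax":0,"ay":0,"x":0,"y":0.001,"z":0.083,"az":0},
    {"hand":65,"ax":0,"ay":0,"x":0,"y":0.001,"z":0.083,"az":0},
    {"hand":65,"ax":0,"ay":0,"x":0,"y":0.001,"z":0.04,"az":0},
    {"hand":65,"ax":0,"ay":0,"x":0,"y":0.001,"z":0,"az":0}
  ]
}}

```text
t: 12.9
tool_pos: [0.6191, -0.1454, 0.3309]
orientation: [-2.092, -2.344, 0.0]
force: [0.6, -0.7, 0.9]
opening: 0.0598
gripper_force: 0.0
```

{"method": "carry_out", "body": {
  "targets": [
    {"hand":65,"ax":0,"ay":0,"x":0,"y":0,"z":0,"az":0},
    {"hand":65,"ax":0,"ay":0,"x":-0.024,"y":-0.142,"z":0,"az":0},
    {"hand":65,"ax":0,"ay":0,"x":-0.024,"y":-0.142,"z":0,"az":0},
    {"hand":65,"ax":0,"ay":0,"x":-0.024,"y":-0.142,"z":0,"az":0},
    {"hand":65,"ax":0,"ay":0,"x":-0.024,"y":-0.142,"z":0,"az":0},
    {"hand":65,"ax":0,"ay":0,"x":-0.024,"y":-0.142,"z":0,"az":0}
  ]
}}

```text
t: 13.65
tool_pos: [0.4815, -0.1853, 0.3296]
orientation: [2.091, 2.343, 0.001]
force: [0.3, 0.5, -0.3]
opening: 0.0604
gripper_force: 0.0
```

```bash
python3 -c "
from h import *
can(.05,.1)
row((.481,-.1855,.219,W))"
```

```text
can? [ 617.  -126.2] r 36.5 h 0.0864 [ 397   98   76  142 5176]
can? [ 481.1 -185.7] r 17.1 h 0.0613 [ 236  176   38   39 1191]
t 13.7 tcp [ 0.4817 -0.1852  0.3296] yaw 1.685 q6 -0.58 open 0.0602 F [-0.4  0.2 -1.4]
(0.481, -0.1855, 0.219, 1.684) -> [-0.0002 -0.0008  0.1106] [0.001 0.    0.001]
```

{"method": "carry_out", "body": {
  "targets": [
    {"hand":65,"ax":0,"ay":0,"x":0,"y":-0.001,"z":0.055,"az":0},
    {"hand":65,"ax":0,"ay":0,"x":0,"y":-0.001,"z":0.1,"az":0},
    {"hand":65,"ax":0,"ay":0,"x":0,"y":-0.001,"z":0.11,"az":0},
    {"hand":20,"ax":0,"ay":0,"x":0,"y":-0.001,"z":0.11,"az":0},
    {"hand":20,"ax":0,"ay":0,"x":0,"y":-0.001,"z":0.11,"az":0},
    {"hand":20,"ax":0,"ay":0,"x":0,"y":-0.001,"z":0.11,"az":0},
    {"hand":20,"ax":0,"ay":0,"x":0,"y":-0.001,"z":0.05,"az":0},
    {"hand":20,"ax":0,"ay":0,"x":0,"y":-0.001,"z":0,"az":0}
  ]
}}

```text
t: 14.7
tool_pos: [0.4799, -0.1855, 0.3321]
orientation: [2.091, 2.343, 0.001]
force: [1.3, 0.2, -0.6]
opening: 0.0336
gripper_force: 14.9
```

{"method": "carry_out", "body": {
  "targets": [
    {"hand":20,"ax":0,"ay":0,"x":0,"y":0,"z":0,"az":0},
    {"hand":20,"ax":0,"ay":0,"x":-0.052,"y":0.142,"z":0,"az":0},
    {"hand":20,"ax":0,"ay":0,"x":-0.052,"y":0.142,"z":0,"az":0},
    {"hand":20,"ax":0,"ay":0,"x":-0.052,"y":0.142,"z":0,"az":0},
    {"hand":20,"ax":0,"ay":0,"x":-0.052,"y":0.142,"z":0,"az":0},
    {"hand":20,"ax":0,"ay":0,"x":-0.052,"y":0.142,"z":0,"az":0}
  ]
}}

```text
t: 15.45
tool_pos: [0.6261, -0.2209, 0.3289]
orientation: [-2.091, -2.343, 0.001]
force: [0.5, -0.2, -0.8]
opening: 0.0341
gripper_force: 14.9
```

```bash
python3 -c "
from h import *
row((.6278,-.2208,.247,W))"
```

```text
t 15.4 tcp [ 0.6261 -0.2209  0.3289] yaw 1.684 q6 -0.53 open 0.0341 F [ 0.5 -0.2 -0.8]
(0.6278, -0.2208, 0.247, 1.684) -> [-0.0002  0.0018  0.0819] [-0.001 -0.001  0.   ]
```

{"method": "carry_out", "body": {
  "targets": [
    {"hand":20,"ax":0,"ay":0,"x":0,"y":0.001,"z":0.04,"az":0},
    {"hand":20,"ax":0,"ay":0,"x":0,"y":0.001,"z":0.07,"az":0},
    {"hand":20,"ax":0,"ay":0,"x":0,"y":0.001,"z":0.082,"az":0},
    {"hand":20,"ax":0,"ay":0,"x":0,"y":0.001,"z":0.083,"az":0},
    {"hand":65,"ax":0,"ay":0,"x":0,"y":0.001,"z":0.083,"az":0},
    {"hand":65,"ax":0,"ay":0,"x":0,"y":0.001,"z":0.083,"az":0},
    {"hand":65,"ax":0,"ay":0,"x":0,"y":0.001,"z":0.04,"az":0},
    {"hand":65,"ax":0,"ay":0,"x":0,"y":0.001,"z":0,"az":0}
  ]
}}

```text
t: 16.45
tool_pos: [0.6277, -0.2209, 0.3308]
orientation: [-2.092, -2.344, 0.0]
force: [0.3, 0.1, -0.2]
opening: 0.0599
gripper_force: 0.0
```

{"method": "carry_out", "body": {
  "targets": [
    {"hand":65,"ax":0,"ay":0,"x":0,"y":0,"z":0,"az":0},
    {"hand":65,"ax":0,"ay":0,"x":-0.125,"y":-0.164,"z":0,"az":0},
    {"hand":65,"ax":0,"ay":0,"x":-0.125,"y":-0.164,"z":0,"az":0},
    {"hand":65,"ax":0,"ay":0,"x":-0.125,"y":-0.164,"z":0,"az":0},
    {"hand":65,"ax":0,"ay":0,"x":-0.125,"y":-0.164,"z":0,"az":0},
    {"hand":65,"ax":0,"ay":0,"x":-0.125,"y":-0.164,"z":0,"az":0},
    {"hand":65,"ax":0,"ay":0,"x":-0.125,"y":-0.164,"z":0,"az":0}
  ]
}}

```text
t: 17.32
tool_pos: [0.48, -0.3628, 0.3293]
orientation: [-2.091, -2.345, -0.001]
force: [0.6, 0.8, -0.1]
opening: 0.0605
gripper_force: 0.0
```

```bash
python3 -c "
from h import *
can(.05,.1)
row((.478,-.364,.219,W),(.632,-.2585,.247,W))"
```

```text
can? [ 599.3 -241.1] r 45.3 h 0.054 [413   0  18 123 314]
can? [ 626.  -221.7] r 18.0 h 0.0863 [ 439    0   73  117 3636]
can? [ 477.8 -364.6] r 17.4 h 0.0614 [ 234  178   39   39 1197]
t 17.4 tcp [ 0.4802 -0.3626  0.3293] yaw 1.686 q6 -0.85 open 0.0608 F [0.1 0.6 0.1]
(0.478, -0.364, 0.219, 1.684) -> [-0.0012 -0.0024  0.1103] [ 0.    -0.001  0.002]
(0.632, -0.2585, 0.247, 1.684) -> [0.0859 0.1627 0.0824] [ 0.    -0.001  0.002]
```

{"method": "carry_out", "body": {
  "targets": [
    {"hand":65,"ax":0,"ay":0,"x":-0.002,"y":-0.002,"z":0.055,"az":0},
    {"hand":65,"ax":0,"ay":0,"x":-0.002,"y":-0.002,"z":0.1,"az":0},
    {"hand":65,"ax":0,"ay":0,"x":-0.002,"y":-0.002,"z":0.11,"az":0},
    {"hand":20,"ax":0,"ay":0,"x":-0.002,"y":-0.002,"z":0.11,"az":0},
    {"hand":20,"ax":0,"ay":0,"x":-0.002,"y":-0.002,"z":0.11,"az":0},
    {"hand":20,"ax":0,"ay":0,"x":-0.002,"y":-0.002,"z":0.11,"az":0},
    {"hand":20,"ax":0,"ay":0,"x":-0.002,"y":-0.002,"z":0.05,"az":0},
    {"hand":20,"ax":0,"ay":0,"x":-0.002,"y":-0.002,"z":0,"az":0}
  ]
}}

```text
t: 18.38
tool_pos: [0.4773, -0.366, 0.3322]
orientation: [2.091, 2.343, 0.0]
force: [0.4, -1.1, -0.5]
opening: 0.0337
gripper_force: 15.0
```

{"method": "carry_out", "body": {
  "targets": [
    {"hand":20,"ax":0,"ay":0,"x":0,"y":0,"z":0,"az":0},
    {"hand":20,"ax":0,"ay":0,"x":0.088,"y":0.165,"z":0,"az":0},
    {"hand":20,"ax":0,"ay":0,"x":0.088,"y":0.165,"z":0,"az":0},
    {"hand":20,"ax":0,"ay":0,"x":0.088,"y":0.165,"z":0,"az":0},
    {"hand":20,"ax":0,"ay":0,"x":0.088,"y":0.165,"z":0,"az":0},
    {"hand":20,"ax":0,"ay":0,"x":0.088,"y":0.165,"z":0,"az":0},
    {"hand":20,"ax":0,"ay":0,"x":0.088,"y":0.165,"z":0,"az":0}
  ]
}}

```text
t: 19.25
tool_pos: [0.6304, -0.2609, 0.3295]
orientation: [-2.093, -2.342, 0.001]
force: [0.1, 0.7, 0.2]
opening: 0.0338
gripper_force: 15.0
```

```bash
python3 -c "
from h import *
row((.632,-.2585,.247,W))"
```

```text
t 19.2 tcp [ 0.6304 -0.2609  0.3295] yaw 1.683 q6 -0.58 open 0.0338 F [0.1 0.7 0.2]
(0.632, -0.2585, 0.247, 1.684) -> [0.0022 0.0019 0.0825] [-0.     0.    -0.001]
```

{"method": "carry_out", "body": {
  "targets": [
    {"hand":20,"ax":0,"ay":0,"x":0.002,"y":0.001,"z":0.04,"az":0},
    {"hand":20,"ax":0,"ay":0,"x":0.002,"y":0.001,"z":0.07,"az":0},
    {"hand":20,"ax":0,"ay":0,"x":0.002,"y":0.001,"z":0.082,"az":0},
    {"hand":20,"ax":0,"ay":0,"x":0.002,"y":0.001,"z":0.083,"az":0},
    {"hand":65,"ax":0,"ay":0,"x":0.002,"y":0.001,"z":0.083,"az":0},
    {"hand":65,"ax":0,"ay":0,"x":0.002,"y":0.001,"z":0.083,"az":0},
    {"hand":65,"ax":0,"ay":0,"x":0.002,"y":0.001,"z":0.04,"az":0},
    {"hand":65,"ax":0,"ay":0,"x":0.002,"y":0.001,"z":-0.01,"az":0}
  ]
}}

```text
t: 20.25
tool_pos: [0.6316, -0.2576, 0.3397]
orientation: [-2.09, -2.342, 0.001]
force: [0.9, -0.2, -0.2]
opening: 0.0598
gripper_force: 0.0
```

{"method": "carry_out", "body": {
  "targets": [
    {"hand":100,"ax":0,"ay":0,"x":-0.08,"y":-0.02,"z":-0.08,"az":0},
    {"hand":100,"ax":0,"ay":0,"x":-0.08,"y":-0.02,"z":-0.08,"az":0},
    {"hand":100,"ax":0,"ay":0,"x":-0.08,"y":-0.02,"z":-0.08,"az":0},
    {"hand":100,"ax":0,"ay":0,"x":-0.08,"y":-0.02,"z":-0.08,"az":0},
    {"hand":100,"ax":0,"ay":0,"x":-0.08,"y":-0.02,"z":-0.08,"az":0}
  ]
}}

```text
t: 20.88
tool_pos: [0.6213, -0.3382, 0.4175]
orientation: [-2.088, -2.343, 0.0]
force: [-0.3, 0.3, -1.0]
opening: 0.0925
gripper_force: 0.0
```

```bash
python3 -c "
from h import *
can(.07,.1)
im,d,p=snap('wrist');cv2.imwrite('pics/w5.png',im)
i2,_,_=snap('top');cv2.imwrite('pics/t5.png',i2)
row((.6235,-.183,.33,W))"
```

```text
can? [ 626.8 -240.6] r 34.6 h 0.0864 [ 258   47   36   75 2028]
t 21.0 tcp [ 0.6214 -0.3385  0.4182] yaw 1.685 q6 -0.69 open 0.0929 F [ 0.1 -0.6  0.3]
(0.6235, -0.183, 0.33, 1.684) -> [0.1541 0.02   0.0883] [-0.002 -0.001  0.001]
```

View pics/w5.png

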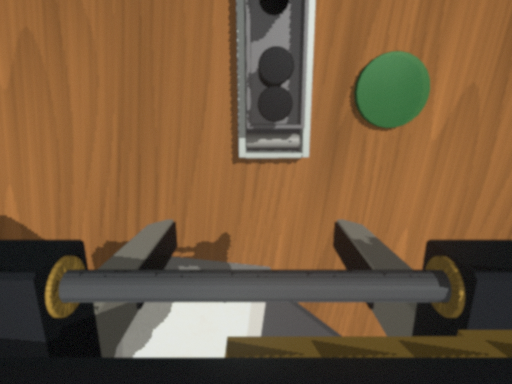

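View pics/t5.png

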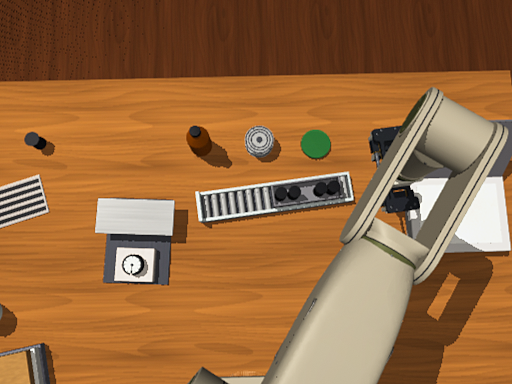

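All four canisters stand in the tote, as (275,65), (275,103) in the wrist view and the two pairs in the top view show. I'll now grip the tote at its middle.

{"method": "carry_out", "body": {
  "targets": [
    {"hand":100,"ax":0,"ay":0,"x":0.154,"y":0.02,"z":0.05,"az":0},
    {"hand":100,"ax":0,"ay":0,"x":0.154,"y":0.02,"z":0.05,"az":0},
    {"hand":100,"ax":0,"ay":0,"x":0.154,"y":0.02,"z":0.05,"az":0},
    {"hand":100,"ax":0,"ay":0,"x":0.154,"y":0.02,"z":0.09,"az":0},
    {"hand":100,"ax":0,"ay":0,"x":0.154,"y":0.02,"z":0.09,"az":0},
    {"hand":100,"ax":0,"ay":0,"x":0.154,"y":0.02,"z":0.09,"az":0}
  ]
}}

```text
t: 21.78
tool_pos: [0.6238, -0.1844, 0.3305]
orientation: [2.092, 2.343, 0.0]
force: [-0.9, -0.6, 1.0]
opening: 0.0931
gripper_force: 0.0
```

```bash
python3 -c "
from h import *
can(.07,.1)
p=np.load('last_wrist.npz',allow_pickle=True);d=p['d'];P=cloud(d,p['p'].item())
m=(d>.12)&(P[...,2]>.05)&(P[...,2]<.062);m[:, :180]=0;m[:,330:]=0;m[220:]=0
q=P[m][:,:2]*1000;print(len(q),cv2.minAreaRect(q.astype(np.float32)));t=np.array([-.113,.9936]);n=np.array([.9936,.113])
print('x off',np.percentile((q/1000-[.6235,-.183])@n,[1,99]),np.percentile((q/1000-[.6235,-.183])@t,[1,99]))
row((.6235,-.183,.221,W))"
```

```text
can? [ 615.9 -107.8] r 17.5 h 0.0864 [ 233   78   48   49 1852]
can? [ 618.4 -145.6] r 17.6 h 0.0864 [ 231  130   47   46 1668]
can? [ 626.5 -224.1] r 20.2 h 0.0863 [ 233  222   43   47 1584]
2083 ((620.6743774414062, -146.9270782470703), (64.26838684082031, 126.35513305664062), 6.806783199310303)
x off [-0.03068895  0.03314012] [-0.02464847  0.09908877]
t 21.8 tcp [ 0.6241 -0.1848  0.3313] yaw 1.684 q6 -0.48 open 0.0931 F [ 0.9 -0.2  0.5]
(0.6235, -0.183, 0.221, 1.684) -> [ 0.0019 -0.0006  0.1103] [ 0.002  0.001 -0.   ]
```

{"method": "carry_out", "body": {
  "targets": [
    {"hand":100,"ax":0,"ay":0,"x":0.002,"y":0.0005,"z":0.05,"az":0},
    {"hand":100,"ax":0,"ay":0,"x":0.002,"y":0.0005,"z":0.09,"az":0},
    {"hand":100,"ax":0,"ay":0,"x":0.002,"y":0.0005,"z":0.109,"az":0},
    {"hand":100,"ax":0,"ay":0,"x":0.002,"y":0.0005,"z":0.11,"az":-0.004},
    {"hand":50,"ax":0,"ay":0,"x":0.002,"y":0.0005,"z":0.11,"az":-0.004},
    {"hand":50,"ax":0,"ay":0,"x":0.002,"y":0.0005,"z":0.11,"az":-0.004},
    {"hand":50,"ax":0,"ay":0,"x":0.002,"y":0.0005,"z":0.11,"az":-0.004},
    {"hand":50,"ax":0,"ay":0,"x":0.002,"y":0.0005,"z":0.11,"az":-0.004}
  ],
  "newtons": 30
}}

```text
t: 22.82
tool_pos: [0.6245, -0.1823, 0.2208]
orientation: [2.086, 2.347, 0.001]
force: [0.5, -0.1, 4.9]
opening: 0.0638
gripper_force: 30.0
```

{"method": "carry_out", "body": {
  "targets": [
    {"hand":50,"ax":0,"ay":0,"x":0.006,"y":0,"z":0,"az":0},
    {"hand":50,"ax":0,"ay":0,"x":0.018,"y":0,"z":0,"az":0},
    {"hand":50,"ax":0,"ay":0,"x":0.033,"y":0,"z":0,"az":0},
    {"hand":50,"ax":0,"ay":0,"x":0.05,"y":0,"z":0,"az":0},
    {"hand":50,"ax":0,"ay":0,"x":0.067,"y":0,"z":0,"az":0},
    {"hand":50,"ax":0,"ay":0,"x":0.082,"y":0,"z":0,"az":0},
    {"hand":50,"ax":0,"ay":0,"x":0.094,"y":0,"z":0,"az":0},
    {"hand":50,"ax":0,"ay":0,"x":0.1,"y":0,"z":0,"az":0}
  ]
}}

```text
t: 23.82
tool_pos: [0.6126, -0.082, 0.2207]
orientation: [2.086, 2.347, 0.001]
force: [0.5, -1.2, 7.0]
opening: 0.0639
gripper_force: 30.0
```

{"method": "carry_out", "body": {
  "targets": [
    {"hand":50,"ax":0,"ay":0,"x":0.006,"y":0,"z":0,"az":0},
    {"hand":50,"ax":0,"ay":0,"x":0.018,"y":0,"z":0,"az":0},
    {"hand":50,"ax":0,"ay":0,"x":0.033,"y":0,"z":0,"az":0},
    {"hand":50,"ax":0,"ay":0,"x":0.05,"y":0,"z":0,"az":0},
    {"hand":50,"ax":0,"ay":0,"x":0.067,"y":0,"z":0,"az":0},
    {"hand":50,"ax":0,"ay":0,"x":0.082,"y":0,"z":0,"az":0},
    {"hand":50,"ax":0,"ay":0,"x":0.092,"y":0,"z":0,"az":0},
    {"hand":50,"ax":0,"ay":0,"x":0.096,"y":0,"z":0,"az":0}
  ]
}}

```text
t: 24.82
tool_pos: [0.6013, 0.0134, 0.2207]
orientation: [2.086, 2.348, 0.002]
force: [0.1, -2.0, 6.7]
opening: 0.0637
gripper_force: 30.0
```

{"method": "carry_out", "body": {
  "targets": [
    {"hand":50,"ax":0,"ay":0,"x":0.004,"y":0,"z":0,"az":0},
    {"hand":50,"ax":0,"ay":0,"x":0.008,"y":0,"z":0,"az":0},
    {"hand":50,"ax":0,"ay":0,"x":0.01,"y":0,"z":0,"az":0},
    {"hand":50,"ax":0,"ay":0,"x":0.01,"y":0,"z":0,"az":0}
  ]
}}

```text
t: 25.32
tool_pos: [0.6001, 0.023, 0.2208]
orientation: [2.086, 2.347, 0.002]
force: [-0.4, 1.1, 7.5]
opening: 0.0635
gripper_force: 30.0
```

{"method": "carry_out", "body": {
  "targets": [
    {"hand":50,"ax":0,"ay":0,"x":0.002,"y":0,"z":0,"az":0},
    {"hand":50,"ax":0,"ay":0,"x":0.004,"y":0,"z":0,"az":0},
    {"hand":50,"ax":0,"ay":0,"x":0.005,"y":0,"z":0,"az":0},
    {"hand":50,"ax":0,"ay":0,"x":0.005,"y":0,"z":0,"az":0}
  ]
}}

```text
t: 25.82
tool_pos: [0.5998, 0.0259, 0.2208]
orientation: [2.085, 2.345, -0.002]
force: [1.4, -10.4, 5.7]
opening: 0.0637
gripper_force: 30.0
```

{"method": "carry_out", "body": {
  "targets": [
    {"hand":50,"ax":0,"ay":0,"x":0,"y":0,"z":0,"az":0},
    {"hand":50,"ax":0,"ay":0,"x":0,"y":0,"z":0,"az":0},
    {"hand":50,"ax":0,"ay":0,"x":0,"y":0,"z":0,"az":0},
    {"hand":50,"ax":0,"ay":0,"x":-0.004,"y":0,"z":-0.004,"az":0},
    {"hand":50,"ax":0,"ay":0,"x":-0.005,"y":0,"z":-0.015,"az":0},
    {"hand":50,"ax":0,"ay":0,"x":-0.005,"y":0,"z":-0.03,"az":0},
    {"hand":50,"ax":0,"ay":0,"x":-0.005,"y":0,"z":-0.048,"az":0},
    {"hand":50,"ax":0,"ay":0,"x":-0.005,"y":0,"z":-0.065,"az":0}
  ]
}}

```text
t: 26.82
tool_pos: [0.5999, 0.0226, 0.2863]
orientation: [2.086, 2.348, 0.001]
force: [-0.6, -0.1, -5.1]
opening: 0.0633
gripper_force: 30.0
```

{"method": "carry_out", "body": {
  "targets": [
    {"hand":50,"ax":0,"ay":0,"x":0,"y":0,"z":-0.017,"az":0},
    {"hand":50,"ax":0,"ay":0,"x":0,"y":0,"z":-0.03,"az":0},
    {"hand":50,"ax":0,"ay":0,"x":0,"y":0,"z":-0.037,"az":0},
    {"hand":50,"ax":0,"ay":0,"x":0,"y":0,"z":-0.038,"az":0}
  ]
}}

```text
t: 27.32
tool_pos: [0.5999, 0.0224, 0.323]
orientation: [2.087, 2.348, 0.001]
force: [0.6, 0.2, -5.4]
opening: 0.0639
gripper_force: 30.0
```

```bash
python3 -c "
from h import *
row((.56,.309,.32,1.515))
im,d,p=snap('top');cv2.imwrite('pics/t6.png',im[130:310,80:380].repeat(2,0).repeat(2,1))"
```

```text
t 27.3 tcp [0.5999 0.0224 0.323 ] yaw 1.688 q6 -0.17 open 0.0639 F [ 0.6  0.2 -5.4]
(0.56, 0.309, 0.32, 1.515) -> [ 0.2893 -0.006   0.0029] [0.001 0.    0.173]
```

View pics/t6.png

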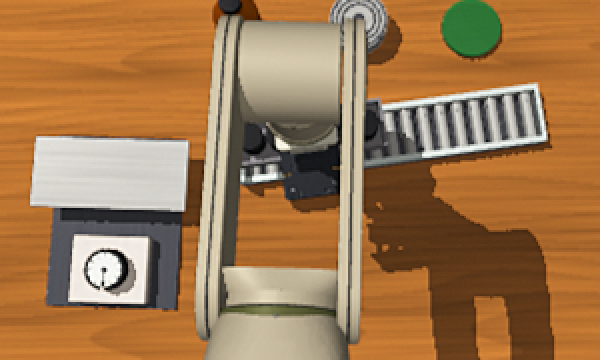

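The tote hangs level in the gripper, its canisters visible at its two ends (252,138) and (372,125). I'll move it over the pan.

{"method": "carry_out", "body": {
  "targets": [
    {"hand":50,"ax":0,"ay":0,"x":0.008,"y":0,"z":0,"az":0.005},
    {"hand":50,"ax":0,"ay":0,"x":0.022,"y":0,"z":0,"az":0.015},
    {"hand":50,"ax":0,"ay":0,"x":0.042,"y":-0.001,"z":0,"az":0.025},
    {"hand":50,"ax":0,"ay":0,"x":0.064,"y":-0.002,"z":0,"az":0.04},
    {"hand":50,"ax":0,"ay":0,"x":0.087,"y":-0.002,"z":0,"az":0.055},
    {"hand":50,"ax":0,"ay":0,"x":0.11,"y":-0.002,"z":0,"az":0.07},
    {"hand":50,"ax":0,"ay":0,"x":0.133,"y":-0.003,"z":0,"az":0.085},
    {"hand":50,"ax":0,"ay":0,"x":0.156,"y":-0.003,"z":0,"az":0.1}
  ]
}}

```text
t: 28.38
tool_pos: [0.5778, 0.1787, 0.3221]
orientation: [-2.202, -2.24, 0.001]
force: [-0.2, -0.2, -5.1]
opening: 0.064
gripper_force: 30.0
```

{"method": "carry_out", "body": {
  "targets": [
    {"hand":50,"ax":0,"ay":0,"x":0.023,"y":0,"z":0,"az":0.015},
    {"hand":50,"ax":0,"ay":0,"x":0.046,"y":0,"z":0,"az":0.03},
    {"hand":50,"ax":0,"ay":0,"x":0.068,"y":0,"z":0,"az":0.04},
    {"hand":50,"ax":0,"ay":0,"x":0.09,"y":0,"z":0,"az":0.05},
    {"hand":50,"ax":0,"ay":0,"x":0.11,"y":0,"z":0,"az":0.06},
    {"hand":50,"ax":0,"ay":0,"x":0.124,"y":0,"z":0,"az":0.07},
    {"hand":50,"ax":0,"ay":0,"x":0.131,"y":0,"z":0,"az":0.073},
    {"hand":50,"ax":0,"ay":0,"x":0.131,"y":0,"z":0,"az":0.073}
  ]
}}

```text
t: 29.38
tool_pos: [0.5761, 0.3083, 0.3223]
orientation: [-2.282, -2.16, 0.001]
force: [0.7, -0.4, -5.2]
opening: 0.0639
gripper_force: 30.0
```

```bash
python3 -c "
from h import *
row((.56,.309,.262,1.515))"
```

```text
t 29.4 tcp [0.5761 0.3083 0.3223] yaw 1.516 q6 0.47 open 0.0639 F [ 0.7 -0.4 -5.2]
(0.56, 0.309, 0.262, 1.515) -> [-0.0001 -0.0161  0.0603] [-0.     0.     0.001]
```

{"method": "carry_out", "body": {
  "targets": [
    {"hand":50,"ax":0,"ay":0,"x":0,"y":-0.006,"z":0,"az":0},
    {"hand":50,"ax":0,"ay":0,"x":0,"y":-0.013,"z":0.006,"az":0},
    {"hand":50,"ax":0,"ay":0,"x":0,"y":-0.016,"z":0.018,"az":0},
    {"hand":50,"ax":0,"ay":0,"x":0,"y":-0.016,"z":0.032,"az":0},
    {"hand":50,"ax":0,"ay":0,"x":0,"y":-0.016,"z":0.044,"az":0},
    {"hand":50,"ax":0,"ay":0,"x":0,"y":-0.016,"z":0.053,"az":0},
    {"hand":50,"ax":0,"ay":0,"x":0,"y":-0.016,"z":0.059,"az":0},
    {"hand":50,"ax":0,"ay":0,"x":0,"y":-0.016,"z":0.062,"az":0}
  ]
}}

```text
t: 30.38
tool_pos: [0.5603, 0.3088, 0.2603]
orientation: [-2.282, -2.159, 0.0]
force: [-0.2, -0.7, -2.8]
opening: 0.0638
gripper_force: 30.0
```

{"method": "carry_out", "body": {
  "targets": [
    {"hand":50,"ax":0,"ay":0,"x":0,"y":0,"z":0.002,"az":0},
    {"hand":50,"ax":0,"ay":0,"x":0,"y":0,"z":0.004,"az":0},
    {"hand":50,"ax":0,"ay":0,"x":0,"y":0,"z":0.005,"az":0},
    {"hand":50,"ax":0,"ay":0,"x":0,"y":0,"z":0.005,"az":0}
  ]
}}

```text
t: 30.88
tool_pos: [0.5604, 0.3089, 0.256]
orientation: [2.282, 2.159, 0.001]
force: [-1.8, -0.5, -0.1]
opening: 0.0639
gripper_force: 30.0
```

{"method": "carry_out", "body": {
  "targets": [
    {"hand":85,"ax":0,"ay":0,"x":0,"y":0,"z":0.001,"az":0},
    {"hand":95,"ax":0,"ay":0,"x":0,"y":0,"z":0.001,"az":0},
    {"hand":95,"ax":0,"ay":0,"x":0,"y":0,"z":0.001,"az":0},
    {"hand":95,"ax":0,"ay":0,"x":0,"y":0,"z":-0.02,"az":0},
    {"hand":95,"ax":0,"ay":0,"x":0,"y":0,"z":-0.06,"az":0},
    {"hand":95,"ax":0,"ay":0,"x":0,"y":0,"z":-0.11,"az":0},
    {"hand":95,"ax":0,"ay":0,"x":0,"y":0,"z":-0.16,"az":0},
    {"hand":95,"ax":0,"ay":0,"x":0,"y":0,"z":-0.18,"az":0}
  ]
}}

```text
t: 31.88
tool_pos: [0.5606, 0.309, 0.4418]
orientation: [2.28, 2.157, 0.012]
force: [0.5, -0.3, 0.2]
opening: 0.0882
gripper_force: 0.0
```

{"method": "carry_out", "body": {
  "targets": [
    {"hand":95,"ax":0,"ay":0,"x":-0.25,"y":0,"z":0,"az":0},
    {"hand":95,"ax":0,"ay":0,"x":-0.25,"y":0,"z":0,"az":0},
    {"hand":95,"ax":0,"ay":0,"x":-0.25,"y":0,"z":0,"az":0},
    {"hand":95,"ax":0,"ay":0,"x":-0.25,"y":0,"z":0,"az":0},
    {"hand":95,"ax":0,"ay":0,"x":-0.25,"y":0,"z":0,"az":0},
    {"hand":95,"ax":0,"ay":0,"x":-0.25,"y":0,"z":0,"az":0},
    {"hand":95,"ax":0,"ay":0,"x":-0.25,"y":0,"z":0,"az":0}
  ]
}}

```text
t: 32.75
tool_pos: [0.5464, 0.0605, 0.4354]
orientation: [-2.28, -2.161, 0.0]
force: [0.1, 0.3, 0.2]
opening: 0.0885
gripper_force: 0.0
```

```bash
python3 -c "
from h import *
row()
im,d,p=snap('top');cv2.imwrite('pics/t7.png',cv2.resize(im[185:295,85:195],None,fx=5,fy=5,interpolation=cv2.INTER_CUBIC))
P=cloud(d,p);b=(slice(185,245),slice(85,195));Q=P[b];
def rect(lo,hi):
    m=(Q[...,2]>lo)&(Q[...,2]<hi); print(m.sum(),cv2.minAreaRect((Q[m][:,:2]*1000).astype(np.float32)))
rect(.05,.066);rect(.085,.1);rect(.11,.13)
print(np.percentile(Q[Q[...,2]>.105][:,2],[5,50,95]))"
```

```text
t 32.8 tcp [0.5464 0.0605 0.4354] yaw 1.517 q6 0.07 open 0.0885 F [0.1 0.3 0.2]
1042 ((561.5413818359375, 308.7269287109375), (219.87091064453125, 100.66768646240234), 88.16494750976562)
207 ((560.9728393554688, 335.4231872558594), (144.4928436279297, 64.04440307617188), 86.72037506103516)
397 ((559.2588500976562, 329.1376953125), (142.64427185058594, 33.832435607910156), 85.8531265258789)
[0.11740606 0.66399701 0.67604539]
```

View pics/t7.png

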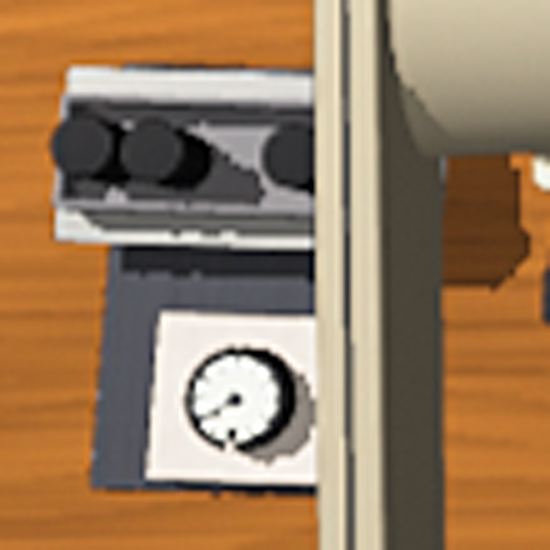

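The tote sits centred on the pan. All the checks agree to within a few mm and the dial's mark (231,437) still lies at zero, so I'm handing in.

```bash
python3 -c "
from h import *
print(robot.close_job())"
```

```text
the job is handed in; nothing more can be done
None
```

I handed the job in with the dial zeroed (my readings put it within about 4°, tolerance 6.9°) and all four canisters in the tote. I rolled the tote to the stop and left it released on the middle of the pan. No verdict came back, and in the last picture the arm hid the fourth canister.

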